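# Push the bearing through the gate into its nest

## Robot

A 6-joint arm with a two-finger parallel gripper is mounted at the origin on a cart in front of the work surface, level with it; the furniture and walls round the work are solid. World frame = base frame: x ahead of the robot, y to its left, z up, the work surface at z = 0. Lengths are in mm, angles in rad, forces in N, time in s.
With the tool pointing down it reaches from about 350 to 875 mm from the base axis. Payload 4.2 kg.
Tool frame: the origin (TCP) lies between the finger pads; the fingertips stand 14 mm ahead of it and the grasp point (between the pads) lies 5 mm behind it; z points along the fingers, y is the line along which they close (so a half turn about z gives the same grasp; the last joint's range is limited). The gripper opens to 85 mm and grips with 20 to 120 N. Pads are 22 mm wide; open, the fingers measure 114 mm over their backs; the gripper's body (76 mm by 85 mm) begins 54 mm behind the grasp point. The pads swing forward as they close: fully open they stand 13 mm farther back than shut.
Start: joints at [-1.01, 0.385, 0.008, 0, -1.194, -0.259], TCP at [185.79, -596.725, 209.212] pointing down, gripper open.
Joint ranges: [-3.14, 3.14], [-1.21, 2.06], [-1.07, 1.41], [-3.16, 2.05], [-2.99, -0.16], [-3.1, 3.1]. Speed limits (rad/s): [2.79, 2.79, 3.14, 3.14, 3.14, 3.14].

## Interface

Orientations are given as a unit quaternion [x, y, z, w].
In Python, from bench import * gives the robot as it stands.
- The arm moves only by the tool carry_out, never from a script. Its argument "motion" is a list of rows, each a list of 7 numbers: the turn, a rotation vector about the tool's x, y, z in rad, then the shift along the tool's x, y, z in mm, then the opening, from -1 (shut) to 1 (fully open), so that 0 is half open. A call has 1 to 5 rows; each row is the pose to reach, as a shift and turn from the pose commanded when the call began, along the tool's axes at that moment; what a row does not reach only later rows make up. A row lasts 1/8 s, in which the tool goes at most 62.5 mm and 10.7 degrees, less where a joint would pass 70% of its speed; a pose out of reach is approached as far as the arm can. A call with a gripper value outside its range is refused whole. The fingers move at their own pace and stop on an object; the grip force is fixed at half the most. Time passes only in rows, so rows that repeat a pose let the fingers close. It gives the time, the measured TCP pose, the force, the opening and the grip force at its end, in the units of the state.
- read_state(): the state, without advancing time (a new reading comes with each control period).
- get_image(name): name is "side" or "top" or "wrist"; returns a dict with "color" (384x512x3 uint8, blue, green, red), "mtx" (3x3 intrinsics, pixels), "position" and "orientation" of the camera in the world. Camera axes: x right, y down, z forward; pixel columns grow to the right and rows downward; lengths in mm; the calibration is good to about 2 mm. A picture is of the moment at which its call begins. There is no depth.
- job_done(): hands the job in; it is judged then, once.
The state is a dict: "clock": time; "joints": joint angles; "joint_vel": joint speeds; "joint_efforts": joint torques, N m; "position": TCP position; "ee_rot": TCP orientation; "contact_force": force on the tool from outside, world axes, zero at the start; "wrist_torque": the same for the moment, N m; "gripper_width": finger opening in mm; "grasp_force": force on a finger pad.
Only numpy, scipy, OpenCV 4.12 (cv2) and the standard library are available. Lean on these libraries where they do the work, as an engineer would, in place of code of your own. Each camera call takes 0.05 s, during which the arm holds its last target. There are 200 camera calls.

## Task

With the fingertips, gently push the larger of the two ball bearings along the bench, through the narrow gap between the two steel pins, until it sits fully home against the blue back stop of the aluminium nest. Only push it: do not grip it or lift it off the bench. Leave the small bearing, the bolt and the torch where they are, and finish with the hand clear.

Things in the scene. Friction and masses are not known exactly. Their poses are not given: they have to be found in the camera images.
- big_bearing: The part to push: large steel ball bearing lying flat and loose on the bench, 52 mm outer diameter, 16 mm high, about 0.15 kg. Origin: centre of its underside, z up.
- nest: Fixed bearing nest, open towards its own -x. Origin: on the bench midway between its two steel gate pins; +x points into the nest, z up. Pins: 18 mm diameter, 25 mm high, axes at x = 0, y = +-37.5 mm (gap 57 mm). Behind them two aluminium rails, 16 mm high, 62 mm apart inside, run to the blue back stop (18 mm high, face at x = 66 mm, 14 mm thick). Outer width 128 mm at the bolt lugs. No floor.
- seat (a point): Point on the bench at x = 40 mm, y = 0 in the nest's frame: where the large bearing's origin lies when it sits centred against the back stop. Same axes as the nest. The bearing slides on the bench all the way; the nest never moves.
- small_bearing: Bystander, loose: small steel ball bearing lying flat, 40 mm diameter, 12 mm high. Origin: centre of its underside. It and the large bearing may swap places.
- bolt: Bystander, loose: steel hex bolt lying on the bench, 99 mm long along its own y, 26 mm wide, 22 mm high. Origin: under its middle.
- torch: Bystander, loose: black torch lying on the bench, 121 mm long along its own y, 34 mm high. Origin: under its middle.
There are look-alikes about, which are no part of the job. What is shaped like the big_bearing but brown is not meant.

How it is judged (in metres and radians):
On the way:
1. the large bearing passes between the two gate pins (x of big_bearing in the frame of nest between -0.02 and 0.02 m and y of big_bearing in the frame of nest between -0.006 and 0.006 m), for 0.05 s.
At the end, for the whole second after the job is handed in: The large bearing lies flat and still on the bench inside the nest, within 4 mm of the blue back stop and between the rails (origin within 8 mm of the nest's middle line); the small bearing, the bolt and the torch are within 12 mm of where they began (x of big_bearing in the frame of nest between 0.036 and 0.044 m and y of big_bearing in the frame of nest between -0.008 and 0.008 m and height (world z) of big_bearing below 0.004 m and angle between big_bearing's own z axis and vertical below 0.1 rad and linear speed of big_bearing below 0.01 m/s and distance of each of small_bearing, bolt, torch from where it was at the start of the episode below 0.012 m); the robot touches nothing.
It fails at once if the large bearing is lifted or tipped off the bench (height (world z) of big_bearing above 0.006 m or angle between big_bearing's own z axis and vertical above 0.2 rad).
It fails at once if the small bearing, the bolt or the torch is moved more than 12 mm (distance of any of small_bearing, bolt, torch from where it was at the start of the episode above 0.012 m).
It fails at once if the fingers press the large bearing with more than 30 N (ramming or pinching) (contact force between the fingers and big_bearing above 30 N).
It also fails if it takes over 51 s, if anything falls off the work surface, if the arm or the gripper's body presses on something with over 40 N, if the wrist force passes 120 N, or if a joint passes its speed limit or range.

## Working session

There is one attempt and no reset: what is moved stays moved. The work goes in short steps, Python scripts to look and compute and a tool call to move; the robot and the scene stay as the last step left them, time stands still between calls to the robot, and variables do not carry over. Pictures are saved under pics/ and viewed, at most 10 in all, crops included, and the job is handed in when it is done.

Besides the shell and the picture viewer there is one more tool, called after "Request:" as a command line: name --pt "numbers of a row" for each row, then --argument value for the rest. carry_out: Moves the arm, as the interface text tells. Its arguments: {"type":"object","properties":{"motion":{"type":"array"}},"required":["motion"]}

```bash
mkdir -p pics
cat > h.py <<'E'
from bench import *
import numpy as np, cv2
from scipy.spatial.transform import Rotation as R
def ray(im,u,v,z):
    d=R.from_quat(im["orientation"]).apply(np.linalg.inv(im["mtx"])@[u,v,1]); p=np.array(im["position"])
    return p+d*(z-p[2])/d[2]
E
python3 - <<'E'
from h import *
for n in ["top","side"]:
    im=get_image(n); cv2.imwrite(f"pics/{n}0.png",im["color"]); np.save(n+"0.npy",im,allow_pickle=True)
    print(n,im["position"],im["orientation"],im["mtx"].tolist() if hasattr(im["mtx"],"tolist") else im["mtx"])
s=read_state();print(s)
E
```

```text
top [463.82840101  88.89335159 910.37121881] [ 0.70705386 -0.70680909  0.01803381 -0.01305842] [[370.1576061781577, 0.0, 255.580190384214], [0.0, 370.1576061781577, 194.07329027181385], [0.0, 0.0, 1.0]]
side [ 535.06360037 -751.77242981  709.46630409] [ 0.89958923 -0.00167594 -0.00812138 -0.43665828] [[464.74133918656287, 0.0, 251.25526812542054], [0.0, 464.74133918656287, 192.65600933655344], [0.0, 0.0, 1.0]]
{'clock': 0.1, 'joints': array([-1.01041605e+00,  3.85478763e-01,  6.76173973e-03, -4.34726739e-04,
       -1.19397136e+00, -2.58571238e-01]), 'joint_vel': array([ 0.00085958, -0.00109689,  0.00258354,  0.00303302,  0.0024071 ,
       -0.00150131]), 'joint_efforts': array([-6.85632094e-04, -3.93319345e+01,  1.88928115e+01,  4.19803128e+00,
       -2.62852685e-03,  1.10047694e-05]), 'position': array([ 185.61372356, -596.21901787,  208.23128579]), 'ee_rot': array([-1.50253098e-01,  9.88647091e-01,  9.48253940e-04, -1.91305286e-04]), 'contact_force': array([0.03691157, 0.1185359 , 1.09598594]), 'wrist_torque': array([-0.02600244, -0.00557001, -0.02221149]), 'grasp_force': 0.0, 'gripper_width': 85.54407321946499}
```

View pics/top0.png

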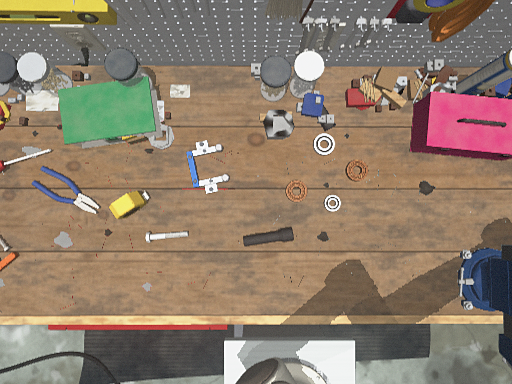

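View pics/side0.png

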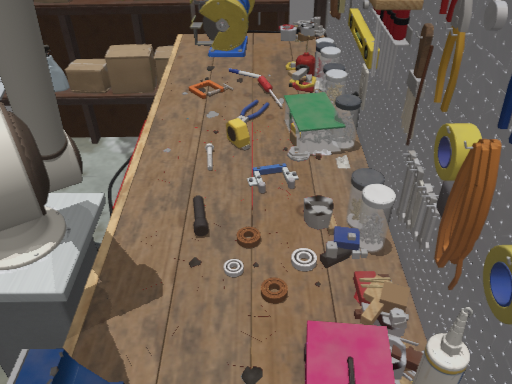

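Top view: the rings are two white/steel bearings, at (324,144) and (332,203), and two brown ones, at (297,190) and (357,170). The larger steel one at (324,144) fits big_bearing, the smaller at (332,203) is the bystander, and the brown ones are excluded. The nest is at (207,168) with its blue stop at (193,169), opening to the right. The bolt is at (167,236) and the torch at (268,236). The side view agrees, with the big bearing at (304,260) and the small one at (233,268).

Run:
```python
from h import *
T=np.load("top0.npy",allow_pickle=True).item(); c=T["color"]; hsv=cv2.cvtColor(c,cv2.COLOR_BGR2HSV)
crop=c[110:225,175:375]; cv2.imwrite("pics/crop0.png",cv2.resize(crop,None,fx=4,fy=4,interpolation=cv2.INTER_CUBIC))
white=((hsv[...,1]<60)&(hsv[...,2]>150)).astype(np.uint8)
blue=((abs(hsv[...,0].astype(int)-110)<14)&(hsv[...,1]>110)&(hsv[...,2]>80)).astype(np.uint8)
brown=((hsv[...,0]<14)&(hsv[...,1]>140)).astype(np.uint8)
for nm,m,z in [("white",white,16),("blue",blue,18),("brown",brown,16)]:
    for k in cv2.findContours(m,cv2.RETR_EXTERNAL,cv2.CHAIN_APPROX_NONE)[0]:
        (u,v),(w,h),a=cv2.minAreaRect(k)
        if 170<u<380 and 110<v<230 and w*h>15: 
            bp=cv2.boxPoints(((u,v),(w,h),a))
            P=[ray(T,*p,z)[:2].round(0).tolist() for p in bp]
            print(nm,round(u,1),round(v,1),round(w,1),round(h,1),round(a),ray(T,u,v,z)[:2].round(1),"mm",round((max(w,h)+1)*(T["position"][2]-z)/370.16,1),P if nm=="blue" else "")
```

```text
white 332.5 203.0 16.0 15.0 90 [ 481.7 -103.5] mm 41.1 
white 214.3 184.0 14.9 30.3 77 [527.6 182.4] mm 75.6 
white 205.8 146.4 12.9 29.4 77 [619.  203.6] mm 73.4 
white 324.0 143.5 21.0 20.0 90 [626.6 -84.1] mm 53.2 
white 321.5 118.5 7.0 7.0 90 [688.1 -78.4] mm 19.3 
white 330.0 118.0 8.0 6.0 90 [689.4 -99.3] mm 21.7 
white 288.0 116.0 7.1 5.7 45 [694.1   3.4] mm 19.5 
white 279.5 123.0 26.0 25.0 90 [676.8  24.3] mm 65.2 
blue 192.5 168.8 35.9 5.9 78 [564.1 235.2] mm 89.0 [[605.0, 251.0], [608.0, 237.0], [523.0, 219.0], [520.0, 233.0]]
```

View pics/crop0.png

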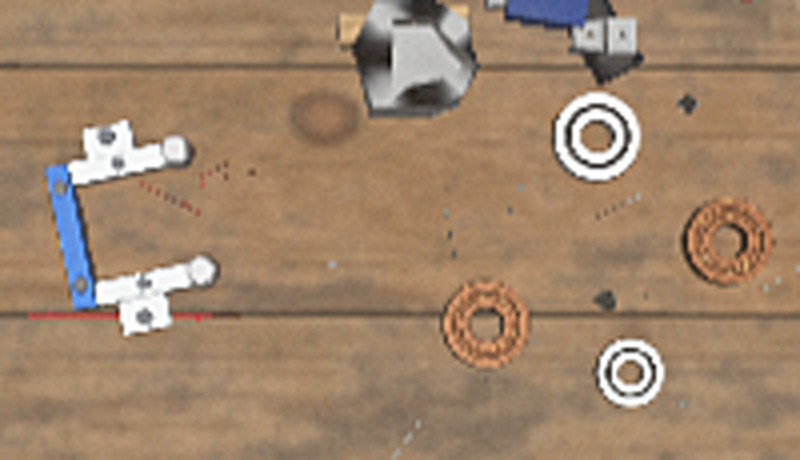

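The crop confirms it: the bearing at (324,144), 53 mm across and white steel, is the big one. The one at (332,203) is 41 mm and therefore the small one. Pin tops are at about (219,147) and (225.5,177). Next I get the nest frame and the approach move.

```bash
cat >> h.py <<'E'
def plan(xyz,yaw):  # yaw (deg) of tool x in world, tool down
    s=read_state(); r=R.from_quat(s["ee_rot"]); a=np.radians(yaw)
    X=np.array([np.cos(a),np.sin(a),0]); Z=np.array([0,0,-1.]); t=R.from_matrix(np.c_[X,np.cross(Z,X),Z])
    print("turn",(r.inv()*t).as_rotvec().round(3),"shift",r.inv().apply(np.array(xyz)-s["position"]).round(1))
def nest(p,o,ax): 
    d=np.array(p)[:2]-o; return np.array([d@ax,d@[-ax[1],ax[0]]])
E
python3 - <<'E'
from h import *
T=np.load("top0.npy",allow_pickle=True).item(); S=np.load("side0.npy",allow_pickle=True).item()
g=cv2.cvtColor(T["color"],cv2.COLOR_BGR2GRAY)
a=ray(T,218.9,146.9,25)[:2]; b=ray(T,225.4,176.9,25)[:2]
print("pins",a,b,np.linalg.norm(a-b),"mid",(a+b)/2)
d=a-b; ax=np.array([-d[1],d[0]])/np.linalg.norm(d); yaw=np.degrees(np.arctan2(ax[1],ax[0])); print(ax,yaw)
blue=np.array([564.1,235.2]); print("blue centre in nest frame",nest(blue,(a+b)/2,ax), "brg",nest([626.6,-84.1],(a+b)/2,ax))
# side view of the bearings
hsv=cv2.cvtColor(S["color"],cv2.COLOR_BGR2HSV); w=((hsv[...,1]<60)&(hsv[...,2]>140)).astype(np.uint8)
for k in cv2.findContours(w,cv2.RETR_EXTERNAL,cv2.CHAIN_APPROX_NONE)[0]:
    x,y,ww,h=cv2.boundingRect(k)
    if 220<x<320 and 240<y<280 and ww>10: print("side",x,y,ww,h,ray(S,x+ww/2-.5,y+h/2-.5,10))
plan([641,-130,120],282)
E
```

```text
pins [616.35662548 170.94449294] [543.97029359 155.04049771] 74.11287411415968 mid [580.16345953 162.99249533]
[-0.21459153  0.97670388] 102.39156452183462
blue centre in nest frame [73.97243256  0.19412421] brg [-251.30108792    7.66920786]
side 223 259 21 15 [ 484.1331495  -103.23528974   10.        ]
side 291 248 26 19 [628.93992449 -79.78489665  10.        ]
turn [ 2.000e-03  1.000e-03 -1.479e+00] shift [-573.3  309.7   88.8]
```

Request:
carry_out --pt "0 0 -1.48 -573 310 30 0" --pt "0 0 -1.48 -573 310 30 0" --pt "0 0 -1.48 -573 310 30 0" --pt "0 0 -1.48 -573 310 30 -0.6" --pt "0 0 -1.48 -573 310 30 -0.6"

```text
clock: 0.72
position: [404.8, -371.5, 194.5]
ee_rot: [-0.583, 0.812, 0.0, -0.0]
contact_force: [-0.2, -0.2, -0.3]
gripper_width: 17.3
grasp_force: 0.0
```

```bash
python3 -c "
from h import *
plan([641,-130,170],282.4)"
```

```text
turn [ 0.     0.    -0.542] shift [-304.4 -146.6   24.5]
```

Request:
carry_out --pt "0 0 -0.542 -304 -147 24 -0.6" --pt "0 0 -0.542 -304 -147 24 -0.6" --pt "0 0 -0.542 -304 -147 24 -0.6" --pt "0 0 -0.542 -304 -147 24 -0.6" --pt "0 0 -0.542 -304 -147 24 -0.6"

```text
clock: 1.35
position: [624.4, -150.4, 172.1]
ee_rot: [0.778, -0.629, -0.0, 0.0]
contact_force: [0.9, -0.5, 0.3]
gripper_width: 17.4
grasp_force: 0.0
```

Request:
carry_out --pt "0 0 0 0 0 0 -0.6" --pt "0 0 0 0 0 0 -0.6"

```text
clock: 1.6
position: [622.9, -151.9, 171.9]
ee_rot: [0.778, -0.629, -0.001, 0.001]
contact_force: [-0.6, 0.2, 0.0]
gripper_width: 17.3
grasp_force: 0.0
```

Run:
```python
from h import *
im=get_image("wrist"); np.save("w1.npy",im,allow_pickle=True); cv2.imwrite("pics/w1.png",im["color"]); print(im["position"])
s=read_state();print(s["position"],s["ee_rot"],s["gripper_width"]); plan([641,-130,100],282.4)
```

```text
[ 638.09825964 -220.4807471   337.30263506]
[ 622.7050034  -152.51904254  172.3491934 ] [ 7.77316406e-01 -6.29109596e-01 -4.54621532e-04  3.39574151e-04] 17.1262139197265
turn [ 0.001  0.    -0.006] shift [-18.2 -22.7  72.3]
```

View pics/w1.png

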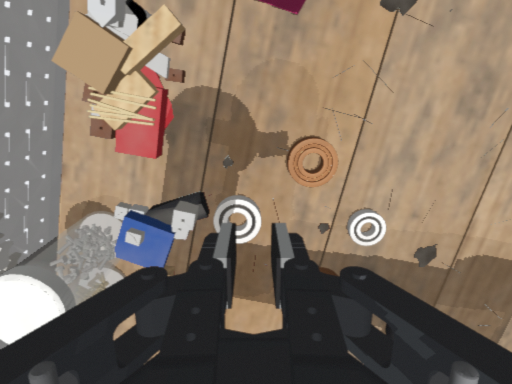

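Wrist view: the big bearing is at (238,219), the small one at (367,228) and the brown one at (313,161). The camera sits behind the push, so the fingers would hide the bearing. I'll check whether a half turn of the wrist is available.

Run:
```python
from h import *
im=np.load("w1.npy",allow_pickle=True).item()
print(ray(im,238,219,16),ray(im,367,228,12),read_state()["joints"].round(2)); plan([644,-136,150],102.4)
```

```text
[626.08040575 -88.27332821  16.        ] [ 483.41780558 -106.01451271   12.        ] [ 0.01  0.44 -0.   -0.   -1.13  0.2 ]
turn [ 0.000e+00 -2.000e-03  3.135e+00] shift [-11.7 -24.3  22.3]
```

A half turn would run joint 6 out of range during the push, so I keep this orientation. I'll descend behind the bearing.

```bash
cat >> h.py <<'E'
O=np.array([580,163.5]); AX=np.array([np.cos(np.radians(102.3)),np.sin(np.radians(102.3))])
def W(x,y,z): return [*(O+x*AX+y*np.array([-AX[1],AX[0]])),z]
def goto(x,y,z): plan(W(x,y,z),282.3)
E
python3 -c "
from h import *
print(W(-305,7,22)); goto(-305,7,22)"
```

```text
[np.float64(638.134948792821), np.float64(-135.99011290668025), 22]
turn [ 0.001  0.    -0.005] shift [-12.9 -18.7 150.3]
```

Request:
carry_out --pt "0 0 -0.005 -13 -19 50 -0.6" --pt "0 0 -0.005 -13 -19 100 -0.6" --pt "0 0 -0.005 -13 -19 130 -0.6" --pt "0 0 -0.005 -13 -19 142 -0.6" --pt "0 0 -0.005 -13 -19 150 -0.6"

```text
clock: 2.28
position: [639.6, -136.4, 23.4]
ee_rot: [0.779, -0.627, 0.001, -0.0]
contact_force: [-0.9, -0.2, -0.3]
gripper_width: 17.2
grasp_force: 0.0
```

Request:
carry_out --pt "0 0 0 0 0 0 -0.6"

```text
clock: 2.4
position: [639.7, -135.9, 23.5]
ee_rot: [0.779, -0.627, 0.001, -0.0]
contact_force: [0.3, 0.4, 0.9]
gripper_width: 17.0
grasp_force: 0.0
```

Run:
```python
from h import *
s=read_state(); print(s["position"],s["contact_force"],nest(s["position"],O,AX)); goto(-290,7,20)
a=get_image("top")["color"][110:225,175:375]; b=get_image("side")["color"][150:300,180:380]
a=cv2.resize(a,(720,414),interpolation=3)[:, 0:720]; 
cv2.imwrite("pics/c2.png",np.hstack([cv2.resize(a[:,260:],(400,360)),cv2.resize(b,(400,360))]))
```

```text
[ 639.66357653 -135.87075342   23.54639147] [0.30849422 0.39243237 0.85350682] [-305.2090245     5.48103383]
turn [-0.001 -0.     0.   ] shift [-15.2   1.5   3.5]
```

View pics/c2.png

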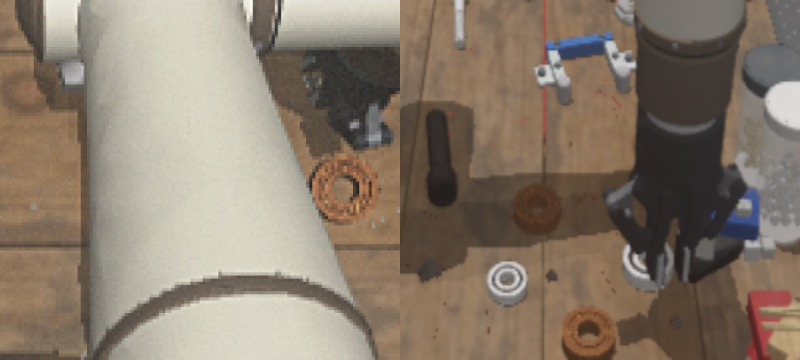

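The top view is now blocked by the arm. The side view shows the fingertips at about (317,267), just behind the undisturbed bearing at (303,259). I'll lower slightly and start pushing slowly.

Request:
carry_out --pt "0 0 0 0 0 3 -0.6" --pt "0 0 0 -4 0 5 -0.6" --pt "0 0 0 -8 0 5 -0.6" --pt "0 0 0 -12 0 5 -0.6" --pt "0 0 0 -16 0 5 -0.6"

```text
clock: 3.12
position: [635.9, -119.4, 17.7]
ee_rot: [0.779, -0.627, 0.0, -0.0]
contact_force: [0.4, -0.9, -0.1]
gripper_width: 17.0
grasp_force: 0.0
```

Request:
carry_out --pt "0 0 0 -4 0 0 -0.6" --pt "0 0 0 -8 0 0 -0.6" --pt "0 0 0 -12 0 0 -0.6" --pt "0 0 0 -16 0 0 -0.6" --pt "0 0 0 -20 0 0 -0.6"

```text
clock: 3.75
position: [631.5, -100.0, 17.7]
ee_rot: [0.779, -0.627, 0.0, -0.0]
contact_force: [0.9, -0.2, 0.7]
gripper_width: 17.0
grasp_force: 0.0
```

Request:
carry_out --pt "0 0 0 -5 0 0 -0.6" --pt "0 0 0 -10 0 0 -0.6" --pt "0 0 0 -15 0 0 -0.6" --pt "0 0 0 -20 0 0 -0.6" --pt "0 0 0 -25 0 0 -0.6"

```text
clock: 4.38
position: [626.2, -75.5, 17.7]
ee_rot: [0.779, -0.627, -0.0, 0.0]
contact_force: [0.7, 1.2, 0.7]
gripper_width: 17.0
grasp_force: 0.0
```

```bash
cat >> h.py <<'E'
def sidebrg():  # silver bits near tool in side view
    S=get_image("side"); s=read_state(); print("tcp nest",nest(s["position"],O,AX).round(1),"z",s["position"][2].round(1),"F",s["contact_force"].round(1))
    hsv=cv2.cvtColor(S["color"],cv2.COLOR_BGR2HSV); w=((hsv[...,1]<60)&(hsv[...,2]>140)).astype(np.uint8)
    for k in cv2.findContours(w,cv2.RETR_EXTERNAL,cv2.CHAIN_APPROX_NONE)[0]:
        x,y,ww,h=cv2.boundingRect(k)
        if 220<x<330 and 160<y<285 and ww>7: print("side",x,y,ww,h,nest(ray(S,x+ww/2-.5,y+h/2-.5,10),O,AX).round(1))
    return S
E
python3 - <<'E'
from h import *
S=sidebrg(); cv2.imwrite("pics/c3.png",cv2.resize(S["color"][150:300,200:400],None,fx=4,fy=4,interpolation=3)); goto(-200,4,18.5)
E
```

```text
tcp nest [-242.8    5.8] z 17.7 F [-0.9  0.2 -0.2]
side 223 259 21 15 [-240.2  150.5]
side 327 241 10 8 [-226.5  -64.6]
side 247 171 18 15 [42.8 41.1]
turn [0.    0.    0.001] shift [-42.8  -1.9  -0.8]
```

View pics/c3.png

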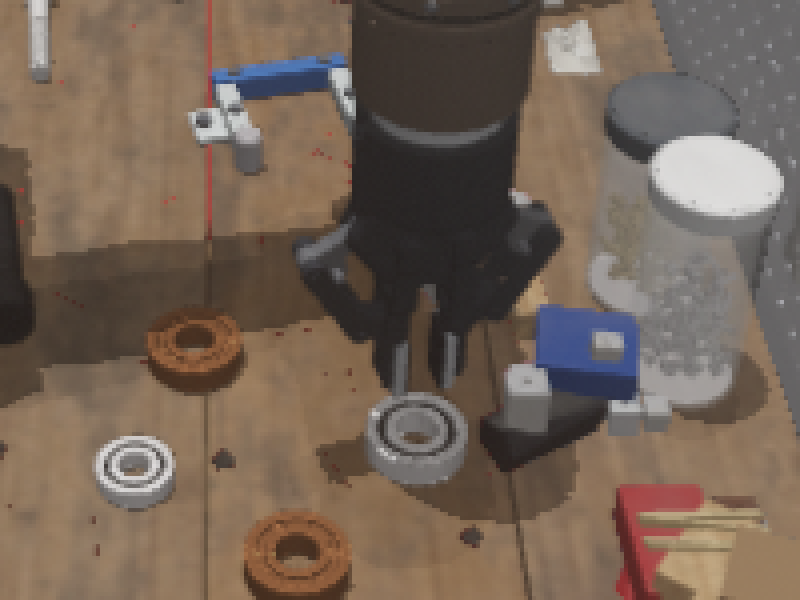

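Side crop: the bearing is still at px (304,259), unmoved. The fingertips end at px (300,247) and (312,246), so they seem to have passed above it. I'll check the tip height from the rays.

Run:
```python
from h import *
S=np.load("side0.npy",allow_pickle=True).item()
for z in (0,10,20,30,40): print(z,"now",ray(S,305.8,246.8,z)[:2].round(0),"earlier",ray(S,317,267.5,z)[:2].round(0),"brg",ray(S,304,259,z)[:2].round(0))
s=read_state(); print(s["position"])
im=get_image("wrist"); cv2.imwrite("pics/w4.png",cv2.resize(im["color"][150:350,130:390],None,fx=3,fy=3,interpolation=3)); np.save("w4.npy",im,allow_pickle=True)
```

```text
0 now [638. -40.] earlier [ 655. -100.] brg [631. -76.]
10 now [636. -50.] earlier [ 654. -109.] brg [629. -85.]
20 now [635. -60.] earlier [ 652. -118.] brg [628. -95.]
30 now [633. -70.] earlier [ 650. -128.] brg [ 627. -104.]
40 now [632. -80.] earlier [ 649. -137.] brg [ 625. -114.]
[626.06366829 -75.00617339  17.68964423]
```

View pics/w4.png

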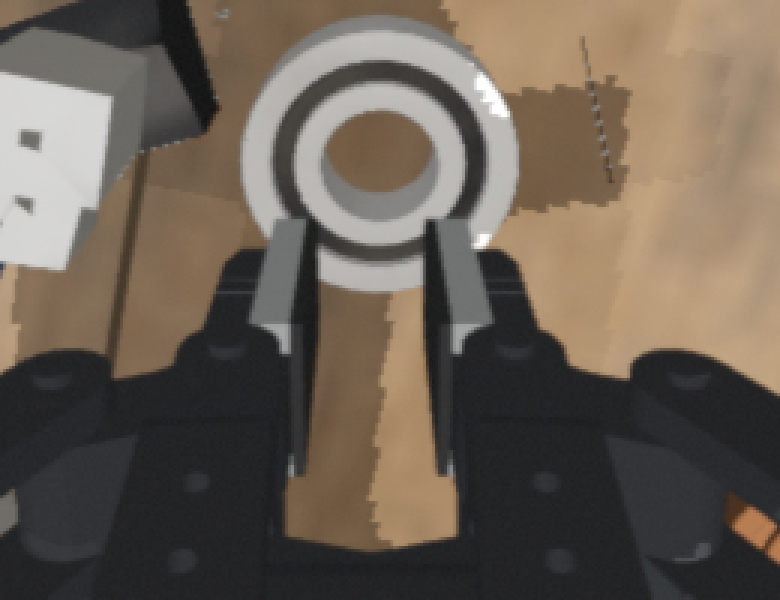

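Run:
```python
from h import *
im=np.load("w4.npy",allow_pickle=True).item(); print(im["position"],im["mtx"][0][0] if not hasattr(im["mtx"],"shape") else im["mtx"][0,0],R.from_quat(im["orientation"]).as_matrix().round(2)[:,2])
print("brg",ray(im,256.7,201.7,16),"brg diam px 92 ->range",52*im["mtx"][0][0]/92)
for z in (0,5,10,15,20,30,40,50): 
    l,r,c=ray(im,232.3,223.3,z),ray(im,272.5,223.3,z),ray(im,254,223.3,z)
    print(z,c[:2].round(0),"gap",np.linalg.norm(l-r).round(1))
```

```text
[ 641.27021579 -143.55720839  183.14329208] 316.8589978812594 [-0.06  0.27 -0.96]
brg [626.86766112 -87.19356359  16.        ] brg diam px 92 ->range 179.09421619375533
0 [624. -68.] gap 25.1
5 [625. -70.] gap 24.4
10 [625. -72.] gap 23.7
15 [625. -74.] gap 23.0
20 [626. -76.] gap 22.3
30 [627. -80.] gap 21.0
40 [628. -84.] gap 19.6
50 [629. -88.] gap 18.2
```

Both views put the tips at about z = 45 over the bearing, well above where the nominal 14 mm would put them. They cleared it without contact. I'll back off and go down in small steps, watching the force.

Request:
carry_out --pt "0 0 0 15 0 0 -0.6" --pt "0 0 0 30 0 0 -0.6" --pt "0 0 0 45 0 0 -0.6" --pt "0 0 0 60 0 0 -0.6" --pt "0 0 0 68 0 0 -0.6"

```text
clock: 5.1
position: [640.9, -143.7, 17.6]
ee_rot: [0.779, -0.627, 0.0, 0.0]
contact_force: [0.2, 0.2, 0.0]
gripper_width: 16.7
grasp_force: 0.0
```

Request:
carry_out --pt "0 0 0 0 0 2 -0.6" --pt "0 0 0 0 0 4 -0.6" --pt "0 0 0 0 0 6 -0.6" --pt "0 0 0 0 0 7 -0.6" --pt "0 0 0 0 0 7 -0.6"

```text
clock: 5.72
position: [640.8, -142.0, 10.6]
ee_rot: [0.779, -0.627, -0.0, 0.0]
contact_force: [-0.3, -0.4, 0.5]
gripper_width: 17.0
grasp_force: 0.0
```

Request:
carry_out --pt "0 0 0 0 0 2 -0.6" --pt "0 0 0 0 0 4 -0.6" --pt "0 0 0 0 0 6 -0.6" --pt "0 0 0 0 0 8 -0.6" --pt "0 0 0 0 0 8 -0.6"

```text
clock: 6.35
position: [640.6, -142.3, 2.4]
ee_rot: [0.779, -0.627, -0.0, 0.0]
contact_force: [0.4, -0.4, -0.6]
gripper_width: 17.1
grasp_force: 0.0
```

Run:
```python
from h import *
S=sidebrg(); w=get_image("wrist")
cv2.imwrite("pics/c5.png",np.hstack([cv2.resize(S["color"][200:300,260:360],(400,400),interpolation=3),cv2.resize(w["color"][150:350,160:360],(400,400),interpolation=3)]))
s=read_state(); print(s["joints"].round(3))
```

```text
tcp nest [-311.7    5.8] z 2.6 F [-0.4  1.1 -0.1]
side 223 259 21 15 [-240.2  150.5]
side 247 171 19 15 [42.5 39.9]
side 282 167 16 15 [ 39.6 -47.3]
[ 0.027  0.633 -0.138  0.    -0.8    0.188]
```

View pics/c5.png

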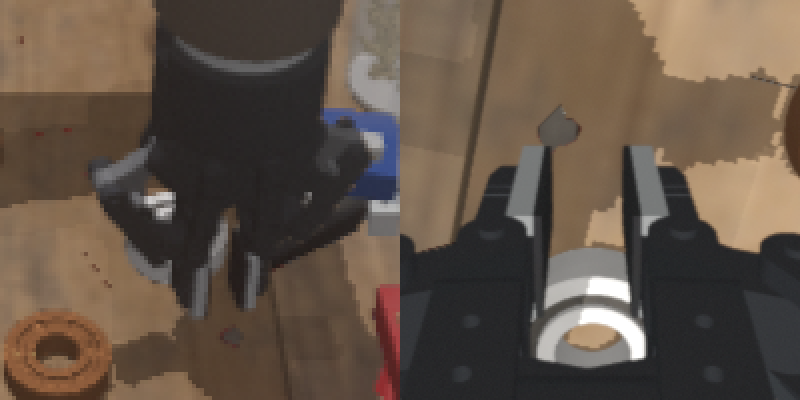

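This view shows the tips at px (310,279) and (322,276). By the ray that is about z = 28, so there is still room below. The bearing, seen between the fingers, is undisturbed. I continue down gently.

Request:
carry_out --pt "0 0 0 0 0 2 -0.6" --pt "0 0 0 0 0 4 -0.6" --pt "0 0 0 0 0 6 -0.6" --pt "0 0 0 0 0 8 -0.6" --pt "0 0 0 0 0 10 -0.6"

```text
clock: 7.08
position: [640.8, -142.2, -7.5]
ee_rot: [0.779, -0.627, -0.0, 0.0]
contact_force: [-0.3, -0.6, -0.6]
gripper_width: 17.3
grasp_force: 0.0
```

Request:
carry_out --pt "0 0 0 0 0 1 -0.6" --pt "0 0 0 0 0 2 -0.6" --pt "0 0 0 0 0 3 -0.6" --pt "0 0 0 0 0 4 -0.6" --pt "0 0 0 0 0 4 -0.6"

```text
clock: 7.7
position: [640.7, -142.3, -11.4]
ee_rot: [0.779, -0.627, -0.0, 0.0]
contact_force: [-0.0, 0.1, 0.1]
gripper_width: 17.2
grasp_force: 0.0
```

Request:
carry_out --pt "0 0 0 0 0 1 -0.6" --pt "0 0 0 0 0 2 -0.6" --pt "0 0 0 0 0 3 -0.6" --pt "0 0 0 0 0 4 -0.6" --pt "0 0 0 0 0 4 -0.6"

```text
clock: 8.32
position: [640.7, -142.3, -15.4]
ee_rot: [0.779, -0.627, -0.0, 0.0]
contact_force: [-0.2, -0.0, 1.1]
gripper_width: 17.1
grasp_force: 0.0
```

Run:
```python
from h import *
s=read_state(); print(s["position"],s["contact_force"])
S=get_image("side")
g=cv2.cvtColor(S["color"],cv2.COLOR_BGR2HSV)
# grey finger strips: low saturation mid value near fingers
m=((g[...,1]<60)&(g[...,2]>70)&(g[...,2]<190)).astype(np.uint8)
for k in cv2.findContours(m,cv2.RETR_EXTERNAL,cv2.CHAIN_APPROX_NONE)[0]:
    x,y,w,h=cv2.boundingRect(k)
    if 295<x<335 and 245<y<300 and h>5:
        b=k[k[:,0,1].argmax(),0]; print((x,y,w,h),"tip",b,[(z,ray(S,*b,z)[:2].round(0).tolist()) for z in (0,10,20,30)])
cv2.imwrite("pics/s6.png",cv2.resize(S["color"][200:310,240:390],None,fx=5,fy=5,interpolation=3))
```

```text
[ 640.72800448 -142.27259218  -15.43196   ] [-0.20224175 -0.00248593  1.08913671]
(307, 273, 5, 13) tip [307 285] [(0, [631.0, -146.0]), (10, [629.0, -154.0]), (20, [628.0, -163.0]), (30, [627.0, -171.0])]
(321, 270, 3, 14) tip [321 283] [(0, [659.0, -141.0]), (10, [657.0, -150.0]), (20, [655.0, -158.0]), (30, [654.0, -167.0])]
(312, 259, 5, 10) tip [313 268] [(0, [647.0, -101.0]), (10, [645.0, -110.0]), (20, [644.0, -120.0]), (30, [642.0, -129.0])]
```

View pics/s6.png

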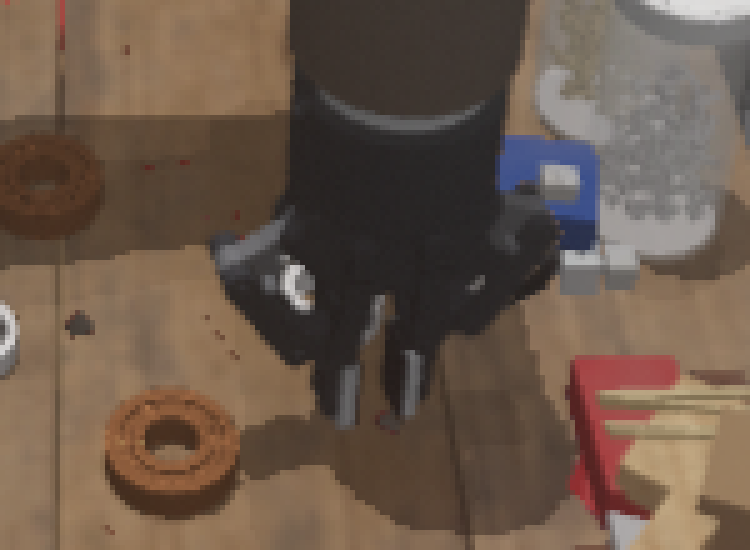

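The tips are at px (308,285) and (321,283), which puts them at z ≈ 10 and clear of everything, with the finger pair about 47 mm wide. I go 3 mm lower and then push.

Request:
carry_out --pt "0 0 0 0 0 1.5 -0.6" --pt "0 0 0 -2 0 3 -0.6" --pt "0 0 0 -7 0 3 -0.6" --pt "0 0 0 -12 0 3 -0.6" --pt "0 0 0 -16 0 3 -0.6"

```text
clock: 9.0
position: [637.3, -126.1, -18.2]
ee_rot: [0.779, -0.627, 0.0, -0.0]
contact_force: [0.6, 0.3, 0.1]
gripper_width: 17.2
grasp_force: 0.0
```

Request:
carry_out --pt "0 0 0 -3 0 0 -0.6" --pt "0 0 0 -6 0 0 -0.6" --pt "0 0 0 -9 0 0 -0.6" --pt "0 0 0 -12 0 0 -0.6" --pt "0 0 0 -15 0 0 -0.6"

```text
clock: 9.62
position: [634.2, -112.0, -18.3]
ee_rot: [0.779, -0.627, 0.0, 0.0]
contact_force: [-0.3, -0.5, -0.0]
gripper_width: 17.4
grasp_force: 0.5
```

Request:
carry_out --pt "0 0 0 -4 0 0 -0.6" --pt "0 0 0 -8 0 0 -0.6" --pt "0 0 0 -12 0 0 -0.6" --pt "0 0 0 -16 0 0 -0.6" --pt "0 0 0 -20 0 0 -0.6"

```text
clock: 10.25
position: [629.9, -92.2, -18.3]
ee_rot: [0.779, -0.627, 0.0, -0.0]
contact_force: [0.8, -1.9, -0.1]
gripper_width: 17.2
grasp_force: 0.5
```

Run:
```python
from h import *
S=sidebrg(); w=get_image("wrist"); goto(-150,3,-18)
cv2.imwrite("pics/c7.png",np.hstack([cv2.resize(S["color"][160:300,220:360],(400,400),interpolation=3),cv2.resize(w["color"][150:350,160:360],(400,400),interpolation=3)]))
```

```text
tcp nest [-259.9    5.8] z -18.3 F [ 0.9 -1.  -0.1]
side 223 259 21 15 [-240.2  150.5]
side 328 242 9 7 [-228.1  -65.1]
side 247 171 18 15 [42.8 41.1]
side 282 167 8 13 [ 46.2 -38.5]
turn [0.    0.    0.001] shift [-110.1   -2.9   -0.3]
```

View pics/c7.png

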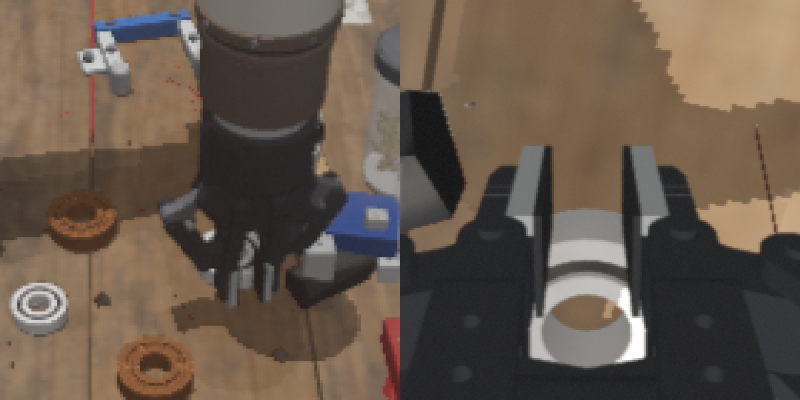

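Contact is made: force about 1–2 N, the bearing ahead of the fingers and centred between them (bore at wrist px (253,312)), flat on the bench. I'll push on while easing across to the nest's middle line.

Request:
carry_out --pt "0 0 0 -6 -0.3 0 -0.6" --pt "0 0 0 -12 -0.6 0 -0.6" --pt "0 0 0 -18 -0.9 0 -0.6" --pt "0 0 0 -24 -1.2 0 -0.6" --pt "0 0 0 -30 -1.5 0 -0.6"

```text
clock: 10.98
position: [624.8, -62.3, -18.3]
ee_rot: [0.779, -0.627, -0.0, 0.0]
contact_force: [0.4, -1.7, -0.9]
gripper_width: 16.8
grasp_force: 0.5
```

Request:
carry_out --pt "0 0 0 -6 -0.3 0 -0.6" --pt "0 0 0 -12 -0.6 0 -0.6" --pt "0 0 0 -18 -0.9 0 -0.6" --pt "0 0 0 -24 -1.2 0 -0.6" --pt "0 0 0 -30 -1.5 0 -0.6"

```text
clock: 11.6
position: [619.9, -32.8, -18.3]
ee_rot: [0.779, -0.627, -0.0, -0.0]
contact_force: [-0.5, -0.4, 0.4]
gripper_width: 16.8
grasp_force: 0.5
```

Request:
carry_out --pt "0 0 0 -6 -0.3 0 -0.6" --pt "0 0 0 -12 -0.6 0 -0.6" --pt "0 0 0 -18 -0.9 0 -0.6" --pt "0 0 0 -24 -1.2 0 -0.6" --pt "0 0 0 -30 -1.5 0 -0.6"

```text
clock: 12.22
position: [615.0, -3.2, -18.3]
ee_rot: [0.779, -0.627, -0.0, 0.0]
contact_force: [1.7, -0.7, 0.3]
gripper_width: 17.1
grasp_force: 0.5
```

```bash
cat >> h.py <<'E'
def wb():
    im=get_image("wrist"); s=read_state(); print("tcp nest",nest(s["position"],O,AX).round(1),"z",s["position"][2].round(1),"F",s["contact_force"].round(1))
    h=cv2.cvtColor(im["color"],cv2.COLOR_BGR2HSV); m=((h[...,1]<50)&(h[...,2]>95)).astype(np.uint8); m[:245]=0; m[338:]=0; m[:,:226]=0; m[:,284:]=0
    k=max(cv2.findContours(m,cv2.RETR_EXTERNAL,cv2.CHAIN_APPROX_NONE)[0],key=cv2.contourArea); x,y,w,hh=cv2.boundingRect(k)
    top=k[k[:,0,1]==y][:,0,0].mean(); b=m[y:y+25]; print("wrist box",x,y,w,hh,"rear edge col",top,"nest",nest(ray(im,top,y,16),O,AX).round(1))
    return im
def sb(x0=180,x1=330):
    S=get_image("side"); h=cv2.cvtColor(S["color"],cv2.COLOR_BGR2HSV); m=((h[...,1]<60)&(h[...,2]>140)).astype(np.uint8)
    for k in cv2.findContours(m,cv2.RETR_EXTERNAL,cv2.CHAIN_APPROX_NONE)[0]:
        x,y,w,hh=cv2.boundingRect(k)
        if x0<x<x1 and 140<y<285 and w>4: print("side",x,y,w,hh,nest(ray(S,x+w/2-.5,y+hh/2-.5,10),O,AX).round(1))
    return S
E
python3 -c "
from h import *
im=wb(); sb(); goto(-60,0,-18)"
```

```text
tcp nest [-169.6    1.3] z -18.3 F [-0.3  0.5 -0.1]
wrist box 226 286 57 48 rear edge col 253.0 nest [-152.7    1.1]
side 223 259 21 15 [-240.2  150.5]
side 327 241 10 8 [-226.5  -64.6]
side 322 207 10 7 [-116.8  -91.8]
side 328 197 5 6 [ -82.1 -112.7]
side 247 171 16 14 [45.5 43.1]
side 205 143 9 24 [177.2 141.1]
turn [-0.     0.     0.001] shift [-109.9   -1.4   -0.3]
```

Request:
carry_out --pt "0 0 0 -6 -0.2 0 -0.6" --pt "0 0 0 -12 -0.4 0 -0.6" --pt "0 0 0 -18 -0.6 0 -0.6" --pt "0 0 0 -24 -0.8 0 -0.6" --pt "0 0 0 -30 -1 0 -0.6"

```text
clock: 12.95
position: [609.5, 26.4, -18.3]
ee_rot: [0.779, -0.627, 0.0, 0.0]
contact_force: [0.3, -1.0, -0.3]
gripper_width: 17.2
grasp_force: 0.5
```

Request:
carry_out --pt "0 0 0 -6 0 0 -0.6" --pt "0 0 0 -12 0 0 -0.6" --pt "0 0 0 -18 0 0 -0.6" --pt "0 0 0 -24 0 0 -0.6" --pt "0 0 0 -30 0 0 -0.6"

```text
clock: 13.58
position: [603.1, 55.6, -18.3]
ee_rot: [0.779, -0.627, -0.0, 0.0]
contact_force: [0.3, -1.0, 0.1]
gripper_width: 16.8
grasp_force: 0.5
```

Request:
carry_out --pt "0 0 0 -6 0 0 -0.6" --pt "0 0 0 -12 0 0 -0.6" --pt "0 0 0 -18 0 0 -0.6" --pt "0 0 0 -24 0 0 -0.6" --pt "0 0 0 -27 0 0 -0.6"

```text
clock: 14.2
position: [597.3, 82.1, -18.3]
ee_rot: [0.779, -0.627, -0.0, -0.0]
contact_force: [-0.1, -1.3, -0.5]
gripper_width: 17.4
grasp_force: 0.5
```

Run:
```python
from h import *
wb(); sb(); goto(-30,0,-18)
# recheck nest with blue stop in both views
for n,z in (("side",18),("top",18)):
    im=get_image(n); h=cv2.cvtColor(im["color"],cv2.COLOR_BGR2HSV)
    m=((abs(h[...,0].astype(int)-110)<14)&(h[...,1]>110)&(h[...,2]>80)).astype(np.uint8)
    for k in cv2.findContours(m,cv2.RETR_EXTERNAL,cv2.CHAIN_APPROX_NONE)[0]:
        if cv2.contourArea(k)>60:
            r=cv2.minAreaRect(k); p=nest(ray(im,*r[0],z),O,AX)
            if abs(p[0]-70)<40 and abs(p[1])<40: print(n,r,p.round(1),[nest(ray(im,*q,z),O,AX).round(0).tolist() for q in cv2.boxPoints(r)])
```

```text
tcp nest [-83.    0.4] z -18.3 F [ 0.  -0.5  0.4]
wrist box 226 285 57 49 rear edge col 253.0 nest [-66.1   0.2]
side 223 259 21 15 [-240.2  150.5]
side 327 241 10 8 [-226.5  -64.6]
side 310 206 22 8 [-111.9  -78.9]
side 324 197 9 6 [ -81.  -108.1]
side 304 197 7 6 [-69.6 -59.6]
side 205 143 9 24 [177.2 141.1]
turn [-0.     0.     0.001] shift [-53.2  -0.4  -0.3]
```

Run:
```python
from h import *
im=np.load("side0.npy",allow_pickle=True).item(); h=cv2.cvtColor(im["color"],cv2.COLOR_BGR2HSV)
m=((abs(h[...,0].astype(int)-110)<14)&(h[...,1]>110)&(h[...,2]>80)).astype(np.uint8)
for k in cv2.findContours(m,cv2.RETR_EXTERNAL,cv2.CHAIN_APPROX_NONE)[0]:
    r=cv2.minAreaRect(k)
    if cv2.contourArea(k)>40 and 235<r[0][0]<300 and 150<r[0][1]<190: print(r,nest(ray(im,*r[0],12),O,AX).round(1),[nest(ray(im,*q,12),O,AX).round(0).tolist() for q in cv2.boxPoints(r)])
```

```text
((268.9999694824219, 166.99998474121094), (3.6769556999206543, 32.526912689208984), 81.8698959350586) [79.2 -3. ] [[87.0, 39.0], [88.0, -48.0], [71.0, -45.0], [71.0, 41.0]]
```

Request:
carry_out --pt "0 0 0 -4 0 0 -0.6" --pt "0 0 0 -8 0 0 -0.6" --pt "0 0 0 -12 0 0 -0.6" --pt "0 0 0 -16 0 0 -0.6" --pt "0 0 0 -20 0 0 -0.6"

```text
clock: 15.02
position: [593.1, 101.5, -18.3]
ee_rot: [0.779, -0.627, -0.0, 0.0]
contact_force: [0.1, -1.5, 0.4]
gripper_width: 17.0
grasp_force: 0.5
```

Request:
carry_out --pt "0 0 0 -3 0 0 -0.6" --pt "0 0 0 -6 0 0 -0.6" --pt "0 0 0 -9 0 0 -0.6" --pt "0 0 0 -12 0 0 -0.6" --pt "0 0 0 -15 0 0 -0.6"

```text
clock: 15.65
position: [589.9, 116.0, -18.3]
ee_rot: [0.779, -0.627, -0.0, 0.0]
contact_force: [0.4, -1.7, -0.2]
gripper_width: 17.2
grasp_force: 0.5
```

Request:
carry_out --pt "0 0 0 -3 0 0 -0.6" --pt "0 0 0 -6 0 0 -0.6" --pt "0 0 0 -9 0 0 -0.6" --pt "0 0 0 -12 0 0 -0.6" --pt "0 0 0 -15 0 0 -0.6"

```text
clock: 16.27
position: [586.7, 130.7, -18.3]
ee_rot: [0.779, -0.627, -0.0, 0.0]
contact_force: [0.0, -0.6, 0.4]
gripper_width: 17.0
grasp_force: 0.5
```

```bash
python3 -c "
from h import *
wb(); sb(); goto(0,0,-18)"
```

```text
tcp nest [-33.2   0.4] z -18.3 F [-0.2 -0.5 -0.3]
wrist box 226 285 57 49 rear edge col 253.0 nest [-16.4   0.3]
side 223 259 21 15 [-240.2  150.5]
side 327 241 10 8 [-226.5  -64.6]
side 310 206 22 8 [-111.9  -78.9]
side 304 198 7 5 [-71.4 -59. ]
side 324 197 9 6 [ -81.  -108.1]
side 249 179 8 6 [30.1 51.6]
side 257 178 7 8 [25.8 33.3]
side 205 143 9 24 [177.2 141.1]
turn [-0.     0.     0.001] shift [-33.2  -0.5  -0.3]
```

Request:
carry_out --pt "0 0 0 -3 0 0 -0.6" --pt "0 0 0 -6 0 0 -0.6" --pt "0 0 0 -9 0 0 -0.6" --pt "0 0 0 -12 0 0 -0.6" --pt "0 0 0 -15 0 0 -0.6"

```text
clock: 17.0
position: [583.5, 145.4, -18.3]
ee_rot: [0.779, -0.627, -0.0, 0.0]
contact_force: [0.6, -1.2, 0.3]
gripper_width: 17.0
grasp_force: 0.5
```

Request:
carry_out --pt "0 0 0 -2 0 0 -0.6" --pt "0 0 0 -4 0 0 -0.6" --pt "0 0 0 -6 0 0 -0.6" --pt "0 0 0 -8 0 0 -0.6" --pt "0 0 0 -10 0 0 -0.6"

```text
clock: 17.62
position: [581.3, 155.0, -18.3]
ee_rot: [0.779, -0.627, 0.0, 0.0]
contact_force: [0.8, -0.7, -0.6]
gripper_width: 17.2
grasp_force: 0.5
```

```bash
python3 -c "
from h import *
wb(); sb()"
```

```text
tcp nest [-8.4  0.5] z -18.3 F [ 1.3 -1.2  0.1]
wrist box 226 285 57 49 rear edge col 253.5 nest [8.5 0.5]
side 223 259 21 15 [-240.2  150.5]
side 327 241 10 8 [-226.5  -64.6]
side 310 206 22 8 [-111.9  -78.9]
side 304 198 7 5 [-71.4 -59. ]
side 324 197 9 6 [ -81.  -108.1]
side 249 177 14 8 [32.5 43.4]
side 291 175 8 4 [ 26.2 -56.6]
side 205 143 9 24 [177.2 141.1]
```

Request:
carry_out --pt "0 0 0 -1 0 0 -0.6" --pt "0 0 0 -2 0 0 -0.6" --pt "0 0 0 -3 0 0 -0.6" --pt "0 0 0 -4 0 0 -0.6" --pt "0 0 0 -5 0 0 -0.6"

```text
clock: 18.35
position: [580.3, 159.8, -18.3]
ee_rot: [0.779, -0.627, -0.0, 0.0]
contact_force: [0.3, -1.4, 0.5]
gripper_width: 17.0
grasp_force: 0.5
```

Request:
carry_out --pt "0 0 0 -1 0 0 -0.6" --pt "0 0 0 -2 0 0 -0.6" --pt "0 0 0 -3 0 0 -0.6"

```text
clock: 18.73
position: [579.6, 162.8, -18.3]
ee_rot: [0.779, -0.627, -0.0, 0.0]
contact_force: [0.6, -1.1, -0.7]
gripper_width: 16.8
grasp_force: 0.5
```

Request:
carry_out --pt "0 0 0 -0.5 0 0 -0.6" --pt "0 0 0 -1 0 0 -0.6"

```text
clock: 18.98
position: [579.4, 163.7, -18.3]
ee_rot: [0.779, -0.627, -0.0, 0.0]
contact_force: [0.9, -1.2, 0.3]
gripper_width: 17.0
grasp_force: 0.5
```

Request:
carry_out --pt "0 0 0 -0.5 0 0 -0.6" --pt "0 0 0 -1 0 0 -0.6"

```text
clock: 19.23
position: [579.3, 164.7, -18.3]
ee_rot: [0.779, -0.627, 0.0, -0.0]
contact_force: [0.3, -2.3, -1.0]
gripper_width: 16.7
grasp_force: 0.5
```

Request:
carry_out --pt "0 0 0 -0.5 0 0 -0.6" --pt "0 0 0 -1 0 0 -0.6"

```text
clock: 19.48
position: [579.0, 165.7, -18.3]
ee_rot: [0.779, -0.627, -0.0, 0.0]
contact_force: [0.7, -0.7, 0.8]
gripper_width: 16.9
grasp_force: 0.5
```

Request:
carry_out --pt "0 0 0 -0.5 0 0 -0.6" --pt "0 0 0 -1 0 0 -0.6"

```text
clock: 19.73
position: [578.8, 166.7, -18.3]
ee_rot: [0.779, -0.627, -0.0, 0.0]
contact_force: [-0.9, -0.9, -0.4]
gripper_width: 17.1
grasp_force: 0.5
```

Request:
carry_out --pt "0 0 0 -0.5 0 0 -0.6" --pt "0 0 0 -1 0 0 -0.6"

```text
clock: 19.98
position: [578.6, 167.7, -18.3]
ee_rot: [0.779, -0.627, 0.0, 0.0]
contact_force: [0.9, 0.2, -0.8]
gripper_width: 17.2
grasp_force: 0.5
```

```bash
python3 -c "
from h import *
wb()"
```

```text
tcp nest [4.4 0.5] z -18.3 F [ 0.4 -0.6 -0.3]
wrist box 226 285 57 49 rear edge col 253.0 nest [21.4  0.3]
```

Request:
carry_out --pt "0 0 0 -0.5 0 0 -0.6" --pt "0 0 0 -1 0 0 -0.6"

```text
clock: 20.27
position: [578.4, 168.6, -18.3]
ee_rot: [0.779, -0.627, -0.0, 0.0]
contact_force: [0.3, -1.5, 0.0]
gripper_width: 17.1
grasp_force: 0.5
```

Request:
carry_out --pt "0 0 0 -0.5 0 0 -0.6" --pt "0 0 0 -0.5 0 0 -0.6"

```text
clock: 20.52
position: [578.3, 168.9, -18.3]
ee_rot: [0.779, -0.627, 0.0, 0.0]
contact_force: [-0.3, -2.1, -0.4]
gripper_width: 17.2
grasp_force: 0.8
```

Request:
carry_out --pt "0 0 0 -0.5 0 0 -0.6" --pt "0 0 0 -0.5 0 0 -0.6"

```text
clock: 20.78
position: [578.2, 169.1, -18.3]
ee_rot: [0.779, -0.627, 0.0, 0.0]
contact_force: [1.3, -3.4, -0.1]
gripper_width: 17.3
grasp_force: 1.9
```

The force is rising (3.4 N) and motion is lagging, so the bearing is home against the stop. I back straight out and then lift.

Request:
carry_out --pt "0 0 0 3 0 0 -0.6" --pt "0 0 0 10 0 0 -0.6" --pt "0 0 0 22 0 0 -0.6" --pt "0 0 0 36 0 0 -0.6" --pt "0 0 0 50 0 0 -0.6"

```text
clock: 21.4
position: [589.1, 119.5, -18.3]
ee_rot: [0.779, -0.627, -0.0, -0.0]
contact_force: [1.0, -0.3, 0.1]
gripper_width: 17.2
grasp_force: 0.0
```

Request:
carry_out --pt "0 0 0 15 0 -20 -0.6" --pt "0 0 0 30 0 -60 -0.6" --pt "0 0 0 60 0 -120 -0.6" --pt "0 0 0 100 0 -160 -0.6" --pt "0 0 0 150 0 -180 -0.6"

```text
clock: 22.02
position: [622.4, -27.3, 165.5]
ee_rot: [0.779, -0.627, 0.002, -0.002]
contact_force: [0.8, -0.3, -0.7]
gripper_width: 16.9
grasp_force: 0.0
```

Request:
carry_out --pt "0 0 0 60 -20 -20 -0.6" --pt "0 0 0 110 -40 -20 -0.6" --pt "0 0 0 110 -40 -20 -0.6"

```text
clock: 22.4
position: [684.2, -129.3, 180.4]
ee_rot: [0.777, -0.629, -0.0, 0.0]
contact_force: [-0.7, 1.7, -0.4]
gripper_width: 16.8
grasp_force: 0.0
```

Run:
```python
from h import *
s=read_state(); print(s["position"],s["contact_force"],s["clock"])
for n in ("top","side"):
    T=get_image(n); c=T["color"]; h=cv2.cvtColor(c,cv2.COLOR_BGR2HSV)
    m=((h[...,1]<60)&(h[...,2]>(150 if n=="top" else 140))).astype(np.uint8)
    for k in cv2.findContours(m,cv2.RETR_EXTERNAL,cv2.CHAIN_APPROX_NONE)[0]:
        x,y,w,hh=cv2.boundingRect(k); p=ray(T,x+w/2-.5,y+hh/2-.5,16 if n=="top" else 10)
        q=nest(p,O,AX)
        if w>5 and (abs(q[0]-30)<60 and abs(q[1])<70 or abs(p[0]-482)<20 and abs(p[1]+103)<20): print(n,x,y,w,hh,p.round(0),q.round(1))
    if n=="top":
        b=((abs(h[...,0].astype(int)-110)<14)&(h[...,1]>110)&(h[...,2]>80)); print("arm occl check blue px",b[140:200,180:205].sum())
        print((np.where(m[140:200,180:240],'#',np.where(b[140:200,180:240],'B','.'))).tolist().__len__()); print("\n".join("".join(r) for r in np.where(m[142:196,183:235],'#',np.where(b[142:196,183:235],'B','.'))))
```

```text
[ 684.24169585 -129.27985068  180.44872608] [-0.72408824  1.65976607 -0.42134122] 22.4
top 199 174 30 20 [529. 184.  16.] [31.4 45.6]
top 196 156 21 22 [570. 203.  16.] [40.5  1.4]
top 192 140 29 16 [616. 203.  16.] [ 30.9 -44. ]
arm occl check blue px 176
60
.............####..######...........................
.............####....####...........................
.............####....####.........####..............
.............####...#####........#####..............
.............############...####.#####..............
.............#########################..............
..............########################..............
..............######.#################..............
..........##########...##########...................
.....#.BB###########...#########....................
....BBBBB###################........................
....BBBBB.#############.............................
....BBBBB.#########.................................
....BB..BB####......................................
....B....B.........#########........................
....B....B.......############................
[... 1474 characters left out ...]
.................
...........BBBBB......############..................
......................######.#####..................
......................####....####..................
......................####....#####.................
......................#####...#####.................
.......................###########..................
.......................######.......................
.......................##...........................
....................................................
....................................................
side 223 259 21 15 [ 484. -103.   10.] [-240.2  150.5]
side 247 169 36 17 [554. 200.  10.] [41.7 17.9]
side 282 167 17 15 [619. 212.  10.] [ 39.3 -48.5]
```

The bearing sits at (40.5, 1.4) mm in the nest frame, touching the blue stop. The small bearing is unmoved, the hand is clear, and the clock reads 22 s.

```bash
python3 -c "
from bench import *
print(job_done())"
```

```text
the job is handed in; nothing more can be done
None
```

I pushed the large bearing through the gate until it met the blue back stop, measuring at (40.5, 1.4) mm in the nest frame, and backed the hand clear. The job was handed in at about 22 s with no verdict returned; the small bearing measured unmoved, and I did not re-measure the bolt and torch, which were well off the path.

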